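Set the air regulator to 4

TASK

Set the compressed-air regulator on the bench to 4: first shut the air valve by swinging its red lever the full quarter turn, then pull the regulator's black sleeve fully up to unlock it, turn it until its yellow pointer clicks in at the 4, and push it fully down again to lock it. Only then swing the red lever all the way back so that the air is fully on; the air stays shut for as long as the sleeve is up. Leave the filler tin, tape roll, sanding block and wrench where they are.

Things in the scene. Friction and masses are not known exactly. Their poses are not given: they have to be found in the camera images.
- regulator: Air regulator bolted to the bench (fixed): aluminium post with a white round scale plate, 140 mm across, its top 92 mm above the bench. Origin on the sleeve's vertical axis at bench height. The numbers 1 to 8 are painted on the plate round its +x side, 24 degrees (0.419 rad) apart and rising clockwise seen from above; 1 lies at +84 degrees from the regulator's own +x axis and 8 at -84 degrees. A brass pipe leaves the post on its -x side below the plate, out to 90 mm.
- scale_4 (a point): Centre of the painted number 4 on the scale plate, 57 mm from the sleeve's axis, 92 mm above the bench.
- sleeve_grip (a point): The black ribbed sleeve with a blue top, upright cylinder of diameter 60 mm (62 mm over the ribs), 58 mm tall; this point is on its axis, 34 mm above its lower rim and 24 mm below its top. When pushed down its lower rim is 93 mm above the bench (1 mm above the plate). It can be gripped from above across any diameter. A red band shows beneath it when it is up.
- sleeve_pointer (a point): Outer end of the 9 mm wide yellow pointer mark on the sleeve's top edge, 30 mm from the axis (the mark also runs down the side). It points at the set number.
- sleeve_lift (a joint): Height of the sleeve, m: 0 pushed down (locked: it cannot turn), 0.012 fully up at its stop. Its locking teeth are free from about 0.008 up. About 5 N moves it either way and it stays at any height where it is left. It goes down only when the pointer is at a number (within about 0.03 rad; once let go it clicks that close by itself).
- sleeve_turn (a joint): Turning angle of the sleeve, rad: 0 at number 1 and 0.4189 more for each number, growing clockwise seen from above, so number 4 is 1.257 and number 8 is 2.932 (end stops just past 1 and 8). It clicks into a detent at each number; about 0.15 N m turns it past a click. It starts locked at 6, 7 or 8.
- valve: Shut-off valve bolted to the bench (fixed): a steel pipe bridge along the valve's own x axis, 88 mm high and 184 mm long over its foot flanges, with a brass valve block in the middle. Origin at bench height under the lever's pivot.
- lever_pivot (a point): Point on the lever's vertical pivot axis, 125 mm above the bench, at the lever's mid-height.
- lever_grip (a point): Point in the red hand grip of the valve lever, 95 mm from the pivot axis, at mid-height (125 mm above the bench). The grip is 75 mm long (45 to 120 mm from the pivot), 20 mm wide and 22 mm tall; below it the space is free down to the pipe's top (88 mm above the bench).
- valve_lever (a joint): Angle of the valve lever, rad: 0 open (lever along the pipe, towards the valve's own +x), growing clockwise seen from above to 1.571 shut (lever across the pipe, towards the valve's own -y), with a stop at both ends. It stays where it is left; about 2 to 3 N on the grip moves it.
- filler_tin: Green-labelled round tin, bystander, 84 mm across and 80 mm high; origin at the centre of its underside.
- tape_roll: Yellow roll of masking tape lying flat, bystander, 100 mm across and 25 mm high; origin at the centre of its underside.
- sanding_block: Blue sanding block with a cork sole, bystander, 130 by 65 mm and 40 mm high; origin at the centre of its underside.
- wrench: Steel spanner lying flat, bystander, 180 mm long; origin at the middle of its underside.
Mind the look-alikes: they are no part of the job. Of the things that look like the valve, take the one that is farthest to the robot's right at the start.

How it is judged:
By the outcome, as a careful person would: the job done as asked, in the order asked, and still so for the second after the job is handed in, with the robot touching nothing.
It also fails if it takes over 67 s, if anything falls off the work surface, if the arm or the gripper's body presses on something with over 40 N, if the wrist force passes 120 N, or if a joint passes its speed limit or range.

ROBOT

A 7-joint arm with a two-finger parallel gripper is mounted at the origin on the work surface. World frame = base frame: x ahead of the robot, y to its left, z up, the work surface at z = 0. Lengths are in m, angles in rad, forces in N, time in s.
With the tool pointing down it reaches from about 0.425 to 0.875 m from the base axis. Payload 4.7 kg.
Tool frame: the origin (TCP) lies at the very end of the fingers, on their centre line; the grasp point (between the pads) lies 19 mm behind it; z points along the fingers, y is the direction in which the jaws open and shut (so a half turn about z gives the same grasp; the last joint's range is limited). The gripper opens to 85 mm and grips with 20 to 120 N. Pads are 22 mm wide; open, the fingers measure 114 mm over their backs; the gripper's body (76 mm by 85 mm) begins 54 mm behind the grasp point. The pads swing forward as they close: fully open they stand 13 mm farther back than shut.
Start: joints at [-1.123, 0.321, -0.07, 1.45, 0.023, 1.371, -0.057], TCP at [0.273, 0.59, 0.231] pointing down, gripper open.
Joint ranges: [-2.86, 2.86], [-0.3, 2.09], [-1.38, 1.24], [0.06, 2.45], [-1.56, 4.7], [0.09, 2.05], [-2.69, 2.69]. Speed limits (rad/s): [2.57, 2.57, 3.14, 3.14, 3.14, 3.14, 3.14].

INTERFACE

Orientations are given as a unit quaternion [x, y, z, w].
In Python, from workcell import ctrl, optics gives the robot as it stands.
- The arm moves only by the tool apply_moves, never from a script. Its arguments are lists of equal length, an entry for each row: "linear": the shift along the tool's x, y, z in mm, a list of three; "turn": the turn about the tool's z in degrees; "claw": the opening, from 0 (shut) to 1 (fully open). A call has exactly 5 rows; each row shifts and turns the commanded pose from where the row before left it, along the tool's axes as they then stand; what a row does not reach is not made up. A row lasts 1/12 s, in which the tool goes at most 41.7 mm and 7.16 degrees, less where a joint would pass 70% of its speed; a pose out of reach is approached as far as the arm can. A call is refused whole if a number of a shift passes 41.7 or a number of a turn 7.16, either way. A call with a gripper value outside its range is refused whole. The fingers move at their own pace and stop on an object; "force" is the grip in N (left out, the last holds). Time passes only in rows, so rows that do not move let the fingers close, or fill a call up. It gives the time, the measured TCP pose, the force and the opening at its end, in the units of the state.
- ctrl.sense(): the state, without advancing time (a new reading comes with each control period).
- optics.grab_frame(name): name is "scene" or "side" or "wrist"; returns a dict with "color" (480x640x3 uint8, red, green, blue), "range_z" (480x640 float32, m along the optical axis (not along the pixel's ray), 0 where there is no reading), "K" (3x3 intrinsics, pixels), "R" (3x3) and "t" (3): a world point X has camera coordinates R X + t. Camera axes: x right, y down, z forward; pixel columns grow to the right and rows downward; lengths in m; the calibration is good to about 2 mm. A picture is of the moment at which its call begins.
- ctrl.job_done(): hands the job in, once; it reports no verdict.
The state is a dict: "time_s": time; "q": joint angles; "qvel": joint speeds; "effort": joint torques, N m; "ee_pos": TCP position; "eef_rot": TCP orientation; "ft_force": force on the tool from outside, world axes, zero at the start; "moment": the same for the moment, N m; "width": opening from 0.0 (shut) to 1.0 (fully open).
Only numpy, scipy, OpenCV 4.12 (cv2) and the standard library are available. Lean on these libraries where they do the work, as an engineer would, in place of code of your own. Each camera call takes 0.05 s, during which the arm holds its last target.

## Working session

There is one attempt and no reset: what is moved stays moved. The work goes in short steps, Python scripts to look and compute and a tool call to move; the robot and the scene stay as the last step left them, time stands still between calls to the robot, and variables do not carry over. Pictures are saved under pics/ and viewed, and the job is handed in when it is done.

Besides the shell and the picture viewer there is one more tool, called after "Emit:" as name([rows], argument=value, ...), one row to a line, values as JSON. apply_moves: Moves the arm, as the interface text tells. Its arguments: {"type":"object","properties":{"linear":{"type":"array"},"turn":{"type":"array"},"claw":{"type":"array"},"force":{"type":"number"}},"required":["linear","turn","claw"]}

```bash
mkdir -p pics; ls; python3 - <<'E'
from workcell import ctrl, optics
import cv2, numpy as np
s=ctrl.sense(); print({k:np.round(v,3).tolist() for k,v in s.items()})
for n in ("scene","side","wrist"):
    f=optics.grab_frame(n); cv2.imwrite(f"pics/a_{n}.png",f["color"][:,:,::-1]); np.savez(f"pics/a_{n}.npz",**f)
    print(n,f["K"].tolist(),np.round(-f["R"].T@f["t"],3))
E
```

```text
pics
{'time_s': 0.0, 'q': [-1.123, 0.322, -0.07, 1.452, 0.023, 1.371, -0.057], 'qvel': [-0.001, 0.0, 0.0, 0.0, 0.001, 0.001, 0.001], 'effort': [-0.001, -49.356, -0.382, -31.434, 0.013, 0.011, 0.0], 'ee_pos': [0.273, 0.589, 0.23], 'eef_rot': [0.215, 0.977, -0.001, -0.0], 'ft_force': [0.358, -0.127, 0.438], 'moment': [-0.021, 0.013, -0.01], 'width': 0.998}
scene [[461.3522231678124, 0.0, 316.38420199356045], [0.0, 461.3522231678124, 236.93193050558847], [0.0, 0.0, 1.0]] [ 1.028 -0.317  0.906]
side [[463.7980963402502, 0.0, 324.70609672654746], [0.0, 463.7980963402502, 239.75856026380413], [0.0, 0.0, 1.0]] [ 0.07  -0.485  0.791]
wrist [[403.6751387240089, 0.0, 325.24245398068757], [0.0, 403.6751387240089, 238.22957449284357], [0.0, 0.0, 1.0]] [0.201 0.623 0.373]
```

View pics/a_scene.png

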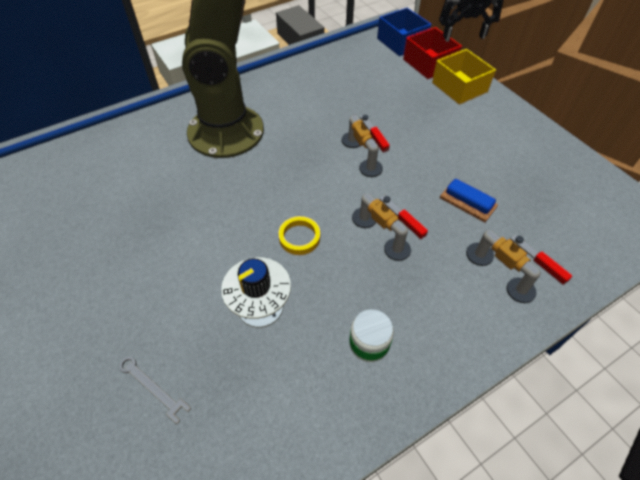

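View pics/a_side.png

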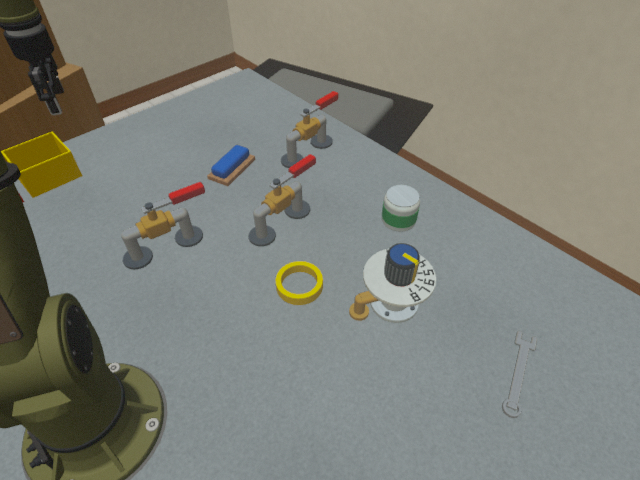

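View pics/a_wrist.png

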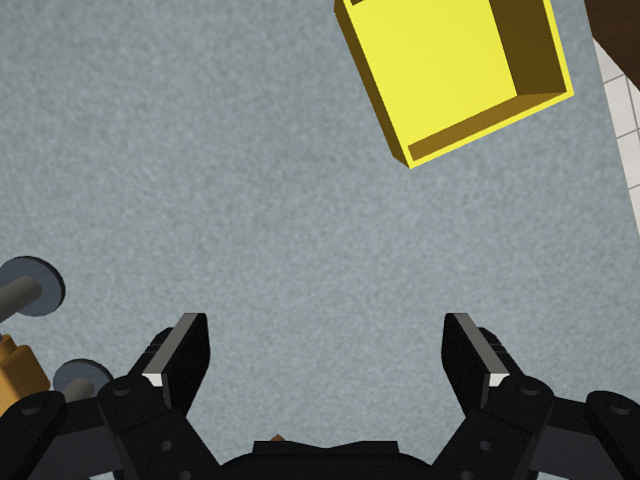

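Scene view: three valve look-alikes, with red grips at about (380,138), (412,223) and (552,267). The regulator is at (255,275), with its yellow pointer near the 7 or 8. Next I'll measure all of them.

```bash
cat > h.py <<'E'
import numpy as np, cv2
def load(n): return dict(np.load(n))
def cloud(f):
    z=f["range_z"]; v,u=np.mgrid[0:480,0:640]; K=f["K"]
    P=np.stack([(u-K[0,2])/K[0,0]*z,(v-K[1,2])/K[1,1]*z,z],-1)
    return (P-f["t"])@f["R"]
def plane(f,uv,z):
    K=f["K"]; d=f["R"].T@np.array([(uv[0]-K[0,2])/K[0,0],(uv[1]-K[1,2])/K[1,1],1]); c=-f["R"].T@f["t"]
    return c+d*(z-c[2])/d[2]
def proj(f,X):
    p=f["K"]@(f["R"]@np.asarray(X)+f["t"]); return p[:2]/p[2]
def mask(f,c):
    h=cv2.cvtColor(f["color"],cv2.COLOR_RGB2HSV)
    H,S,V=h[...,0],h[...,1],h[...,2]
    if c=="red": return ((H<6)|(H>174))&(S>180)&(V>90)
    if c=="yellow": return (H>22)&(H<35)&(S>150)&(V>100)
    if c=="blue": return (H>100)&(H<125)&(S>130)
    if c=="brass": return (H>10)&(H<21)&(S>130)
def blobs(m,amin=30):
    n,l,st,ce=cv2.connectedComponentsWithStats(m.astype(np.uint8))
    return [(l==i,st[i,4],ce[i]) for i in range(1,n) if st[i,4]>=amin]
E
python3 - <<'E'
from h import *
for n in("scene","side"):
    f=load(f"pics/a_{n}.npz"); C=cloud(f)
    for c in ("red","yellow","blue","brass"):
        for m,a,ce in blobs(mask(f,c),15):
            P=C[m&(f["range_z"]>0)]
            if len(P)==0: continue
            med=np.median(P,0)
            if abs(med[1])>.75 or med[0]<.1: continue
            print(n,c,a,np.round(ce),"med",med.round(3),"zmax",np.percentile(P[:,2],97).round(3),end=" ")
            Q=P[P[:,2]>np.percentile(P[:,2],97)-.008][:,:2]
            if c in("red","brass") and len(Q)>5:
                r=cv2.minAreaRect(Q.astype(np.float32)); print("top",np.round(r[0],3),np.round(r[1],3),round(r[2]),end="")
            print()
E
```

```text
scene red 177 [379. 138.] med [0.378 0.258 0.141] zmax 0.144 top [0.375 0.261] [0.018 0.071] 78
scene red 267 [413. 223.] med [0.624 0.166 0.136] zmax 0.139 top [0.622 0.169] [0.07 0.02] 3
scene red 334 [553. 266.] med [0.856 0.33  0.141] zmax 0.144 top [0.854 0.333] [0.072 0.018] 6
scene yellow 695 [466.  68.] med [0.185 0.746 0.074] zmax 0.083 
scene yellow 625 [299. 234.] med [ 0.452 -0.015  0.025] zmax 0.028 
scene yellow 62 [245. 274.] med [ 0.564 -0.195  0.154] zmax 0.156 
scene blue 797 [471. 195.] med [0.58  0.405 0.039] zmax 0.043 
scene blue 399 [254. 270.] med [ 0.566 -0.174  0.153] zmax 0.155 
scene brass 297 [361. 132.] med [0.297 0.263 0.097] zmax 0.118 top [0.316 0.266] [0.005 0.064] 79
scene brass 253 [464. 207.] med [0.587 0.387 0.012] zmax 0.016 top [0.584 0.389] [0.123 0.019] 20
scene brass 492 [382. 214.] med [0.544 0.151 0.093] zmax 0.111 top [0.56  0.159] [0.056 0.008] 4
scene brass 692 [510. 253.] med [0.776 0.315 0.097] zmax 0.116 top [0.773 0.322] [0.017 0.008] 25
side red 85 [326.  98.] med [0.847 0.331 0.142] zmax 0.145 top [0.849 0.334] [0.072 0.017] 3
sid
[... 694 characters left out ...]
 0.028] 10
side brass 30 [275. 194.] med [0.53  0.16  0.097] zmax 0.11 top [0.53  0.162] [0.003 0.011] 24
side brass 246 [156. 227.] med [0.284 0.26  0.088] zmax 0.1 top [0.286 0.266] [0.063 0.03 ] 8
side brass 64 [152. 217.] med [0.287 0.271 0.108] zmax 0.124 top [0.287 0.269] [0.006 0.012] 71
side brass 26 [610. 272.] med [ 1.74  -0.416 -0.668] zmax -0.651 top [ 1.736 -0.42 ] [0.021 0.009] 84
side brass 133 [628. 283.] med [ 1.743 -0.492 -0.679] zmax -0.65 top [ 1.736 -0.498] [0.014 0.053] 5
side brass 52 [365. 300.] med [ 0.494 -0.156  0.051] zmax 0.054 top [ 0.495 -0.156] [0.007 0.037] 53
side brass 15 [359. 314.] med [ 0.483 -0.154  0.01 ] zmax 0.013 top [ 0.483 -0.153] [0.009 0.016] 44
```

```bash
python3 - <<'E'
from h import *
f=load("pics/a_scene.npz")["color"]; g=load("pics/a_side.npz")["color"]
a=cv2.resize(f[210:320,450:590],None,fx=2.8,fy=2.8,interpolation=3); b=cv2.resize(f[245:335,205:305],None,fx=4,fy=4,interpolation=3); c=cv2.resize(g[230:330,340:450],None,fx=3.5,fy=3.5,interpolation=3)
o=np.zeros((600,800,3),np.uint8)
o[:a.shape[0],:a.shape[1]]=a; o[:b.shape[0],400:400+b.shape[1]]=b[:,:400]; c=c[:600-310]; o[310:310+c.shape[0],:c.shape[1]]=c
cv2.imwrite("pics/crop1.png",o[:,:,::-1])
E
```

```text
(no output)
```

View pics/crop1.png

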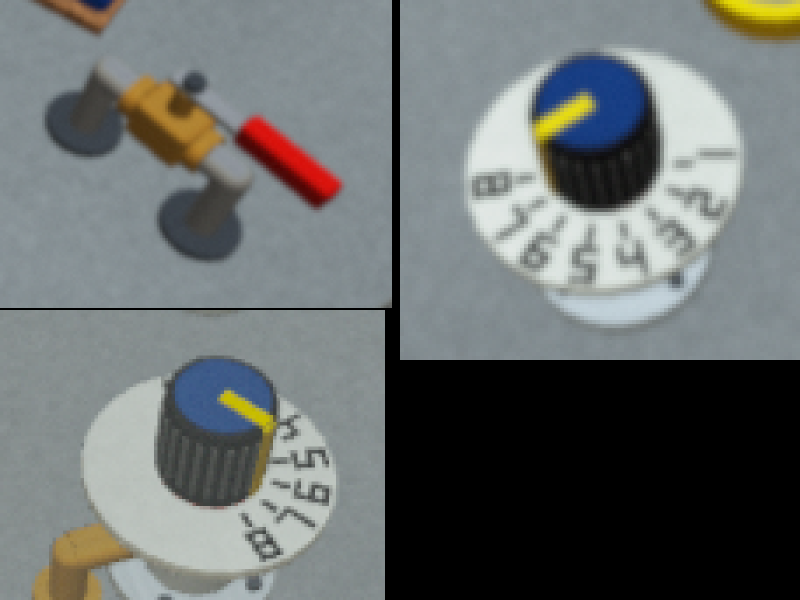

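Three valve look-alikes in the scene image, with their grips:
- Grip A at (380,138): y≈0.26.
- Grip B at (413,223): y≈0.17.
- Grip C at (553,266): y≈0.33.

B has the smallest y, so it is farthest to the robot's right and fits the description. I'll confirm it with a crop and refine by casting rays onto known heights.

```bash
python3 - <<'E'
from h import *
F={n:load(f"pics/a_{n}.npz") for n in("scene","side")}
for n,f in F.items():
    print(n)
    # blue+yellow top of sleeve, fit ellipse hull centre at z=.151
    m=mask(f,"blue")|mask(f,"yellow"); C=cloud(f)
    m&=(np.abs(C[...,0]-.56)<.06)&(np.abs(C[...,1]+.174)<.06)&(C[...,2]>.146)
    cs,_=cv2.findContours(m.astype(np.uint8),cv2.RETR_EXTERNAL,cv2.CHAIN_APPROX_NONE); c=max(cs,key=cv2.contourArea)[:,0]
    W=np.array([plane(f,p,.151)[:2] for p in c]); (cc,r)=cv2.minEnclosingCircle(W.astype(np.float32)); A=np.c_[2*W,np.ones(len(W))]; s=np.linalg.lstsq(A,(W**2).sum(1),rcond=None)[0]
    print("sleeve",np.round(cc,4),round(r,4),"lsq",s[:2].round(4), np.sqrt(s[2]+s[:2]@s[:2]).round(4))
    y=mask(f,"yellow")&m; ys=np.argwhere(y)[:,::-1]; Y=np.array([plane(f,p,.151)[:2] for p in ys])-s[:2]
    yl=cv2.fitLine(Y.astype(np.float32),2,0,.01,.01).ravel(); print("pointer angle from ctr",np.degrees(np.arctan2(*Y.mean(0)[::-1])).round(1),"line",np.degrees(np.arctan2(yl[1],yl[0])).round(1),"rmax",np.linalg.norm(Y,axis=1).max().round(3))
    # plate white
    h=cv2.cvtColor(f["color"],cv2.COLOR_RGB2HSV); wm=(h[...,1]<40)&(h[...,2]>150)&(np.hypot(C[...,0]-.56,C[...,1]+.174)<.085)&(C[...,2]>.085)&(C[...,2]<.1)
    cs,_=cv2.findContours(cv2.morphologyEx(wm.astype(np.uint8),cv2.MORPH_CLOSE,np.ones((9,9))),cv2.RETR_EXTERNAL,cv2.CHAIN_APPROX_NONE); c=max(cs,key=cv2.contourArea)[:,0]
    W=np.array([plane(f,p,.092)[:2] for p in c]); e=cv2.fitEllipse(W.astype(np.float32)); print("plate",np.round(e[0],4),np.round(e[1],4))
    for mm,a,ce in blobs(mask(f,"red"),30):
        P=C[mm]; 
        if abs(np.median(P[:,1])-.168)>.03: continue
        top=mm&(C[...,2]>np.percentile(P[:,2],97)-.008)
        W=np.array([plane(f,p[::-1],.136)[:2] for p in np.argwhere(top)]); r=cv2.minAreaRect(W.astype(np.float32)); print("grip top",r)
        W2=np.array([plane(f,p[::-1],.136)[:2] for p in np.argwhere(mm)]); l=cv2.fitLine(W.astype(np.float32),2,0,.01,.01).ravel(); print(W.mean(0),np.degrees(np.arctan2(l[1],l[0])))
# polar view of the plate to read numerals
cx=np.array([.562,-.175]);
o=[]
for n,f in F.items():
    N=360; im=np.zeros((N,N,2),np.float32)
    for i in range(N):
        for j in range(N):
            X=[cx[0]+(N/2-i)*.0005*.9, cx[1]+(N/2-j)*.0005*.9,.092]; im[i,j]=proj(f,X)
    o.append(cv2.remap(f["color"],im[...,0],im[...,1],cv2.INTER_LINEAR))
f=F["scene"];a=f["color"][180:265,345:440]
a=cv2.resize(a,None,fx=2.4,fy=2.4,interpolation=3); oo=np.zeros((570,720,3),np.uint8); oo[:360]=np.hstack(o); oo[362:362+a.shape[0],:a.shape[1]]=a
b=cv2.resize(F["side"]["color"][145:250,240:330],None,fx=2,fy=2,interpolation=3); oo[360:570,300:300+b.shape[1]]=b
cv2.imwrite("pics/crop2.png",oo[:,:,::-1])
E
```

```text
scene
sleeve [ 0.5624 -0.1781] 0.0268 lsq [ 0.563  -0.1766] 0.0226
pointer angle from ctr -91.9 line -81.3 rmax 0.032
plate [ 0.5623 -0.1778] [0.1311 0.1365]
grip top ((0.6229481101036072, 0.16684848070144653), (0.07304322719573975, 0.020303573459386826), 5.2845234870910645)
[0.6231933  0.16728076] 4.745597
side
sleeve [ 0.5633 -0.176 ] 0.0249 lsq [ 0.5628 -0.1748] 0.0208
pointer angle from ctr -82.8 line -88.7 rmax 0.034
plate [ 0.5598 -0.178 ] [0.1324 0.133 ]
grip top ((0.6169556379318237, 0.1701727956533432), (0.07078450918197632, 0.015762818977236748), 5.841207981109619)
[0.61643912 0.16975736] 5.7196226
```

View pics/crop2.png

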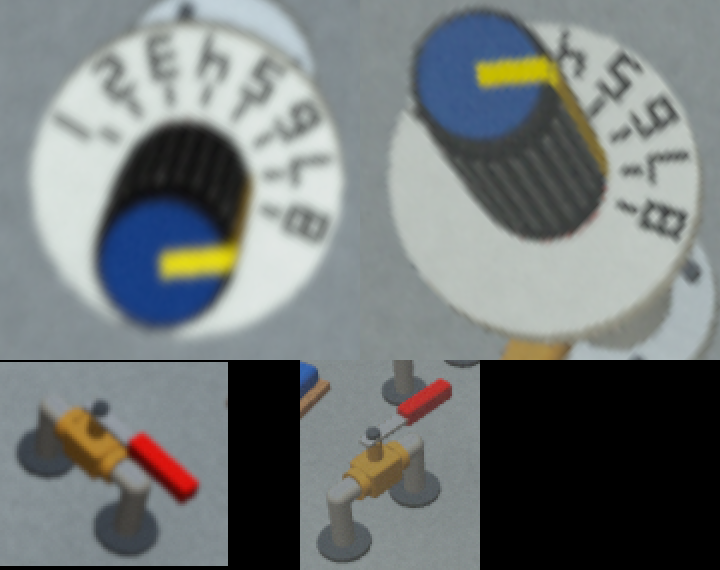

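Rectified views: the pointer runs to the right (−y), lined up with the 7 at (308,168) in the left panel. The sleeve therefore starts at 7 and needs −72° to reach 4. Lower crops: valve B has its brass block and red lever along the pipe, so it's open. Next I'll write a move planner that outputs rows in tool axes.

```bash
cat > mv.py <<'E'
import numpy as np, json
from scipy.spatial.transform import Rotation as R
from workcell import ctrl
def st():
    s=ctrl.sense(); r=R.from_quat(s["eef_rot"]).as_matrix()
    return s,np.array(s["ee_pos"]),np.degrees(np.arctan2(r[1,1],r[0,1]))
def rel(dx,dy,yaw):
    y=np.array([np.cos(np.radians(yaw)),np.sin(np.radians(yaw))]); x=np.array([-y[1],y[0]])
    # tool z down, y -> x = y cross z(down) 
    x=np.array([-y[1],y[0]]); d=np.array([dx,dy]); return d@x,d@y
def plan(way):
    """way: list of (x,y,z,yaw,nrows)"""
    s,p,yaw=st(); print("now",p.round(4),round(yaw,1),"q",np.round(s["q"],2))
    L=[];T=[]
    for x,y,z,yw,n in way:
        p0=p.copy();y0=yaw
        for k in range(1,n+1):
            tgt=p0+(np.array([x,y,z])-p0)*k/n; ty=y0+(yw-y0)*k/n
            d=(tgt-p)*1000; a,b=rel(d[0],d[1],yaw)
            row=[round(a),round(b),round(-d[2])]; t=round(-(ty-yaw),1)
            yr=np.radians(yaw); yv=np.array([np.cos(yr),np.sin(yr),0]); xv=np.array([-yv[1],yv[0],0])
            p=p+(xv*row[0]+yv*row[1]-np.array([0,0,row[2]]))/1000; yaw-=t
            L.append(row);T.append(t)
    for i in range(0,len(L),5): print(json.dumps(L[i:i+5]),T[i:i+5])
    print("end",p.round(4),round(yaw,1))
E
python3 - <<'E'
from mv import *
from scipy.spatial.transform import Rotation as R
s,p,yaw=st(); print(R.from_quat(s["eef_rot"]).as_matrix().round(3))
plan([(.627,.169,.2,95,20)])
E
```

```text
[[-0.907  0.42  -0.001]
 [ 0.42   0.907 -0.001]
 [-0.    -0.001 -1.   ]]
now [0.2731 0.5894 0.2305] 65.1 q [-1.12  0.32 -0.07  1.45  0.02  1.37 -0.06]
[[-25, -12, 2], [-24, -12, 1], [-25, -13, 2], [-24, -13, 1], [-23, -15, 2]] [np.float64(-1.5), np.float64(-1.5), np.float64(-1.5), np.float64(-1.5), np.float64(-1.5)]
[[-23, -14, 1], [-23, -16, 2], [-22, -16, 1], [-22, -16, 2], [-22, -17, 1]] [np.float64(-1.5), np.float64(-1.4), np.float64(-1.5), np.float64(-1.5), np.float64(-1.5)]
[[-21, -18, 2], [-21, -18, 1], [-20, -19, 2], [-19, -19, 1], [-19, -20, 2]] [np.float64(-1.5), np.float64(-1.5), np.float64(-1.5), np.float64(-1.5), np.float64(-1.5)]
[[-19, -20, 1], [-18, -21, 2], [-18, -21, 1], [-16, -22, 2], [-17, -22, 1]] [np.float64(-1.5), np.float64(-1.5), np.float64(-1.5), np.float64(-1.5), np.float64(-1.5)]
end [0.6272 0.1687 0.2005] 95.0
```

Emit:
apply_moves([
  [-25, -12, 2],
  [-24, -12, 1],
  [-25, -13, 2],
  [-24, -13, 1],
  [-23, -15, 2],
], turn=[-1.5, -1.5, -1.5, -1.5, -1.5], claw=[1, 1, 1, 1, 1], force=25)

```text
time_s: 0.57
ee_pos: [0.3622, 0.4832, 0.223]
eef_rot: [0.15, 0.989, -0.0, 0.0]
ft_force: [0.5, 0.7, 1.0]
width: 1.003
```

Emit:
apply_moves([
  [-23, -14, 1],
  [-23, -16, 2],
  [-22, -16, 1],
  [-22, -16, 2],
  [-22, -17, 1],
], turn=[-1.5, -1.5, -1.5, -1.5, -1.5], claw=[1, 1, 1, 1, 1])

```text
time_s: 0.98
ee_pos: [0.4508, 0.3788, 0.2159]
eef_rot: [0.085, 0.996, -0.0, -0.0]
ft_force: [0.7, 0.4, 0.4]
width: 1.0
```

Emit:
apply_moves([
  [-21, -18, 2],
  [-21, -18, 1],
  [-20, -19, 2],
  [-19, -19, 1],
  [-19, -20, 2],
], turn=[-1.5, -1.5, -1.5, -1.5, -1.5], claw=[1, 1, 1, 1, 1])

```text
time_s: 1.4
ee_pos: [0.5391, 0.2736, 0.2082]
eef_rot: [0.02, 1.0, 0.0, -0.0]
ft_force: [0.2, -0.2, 1.1]
width: 1.003
```

Emit:
apply_moves([
  [-19, -20, 1],
  [-18, -21, 2],
  [-18, -21, 1],
  [-16, -22, 2],
  [-17, -22, 1],
], turn=[-1.5, -1.5, -1.5, -1.5, -1.5], claw=[1, 1, 1, 1, 1])

```text
time_s: 1.82
ee_pos: [0.6281, 0.1684, 0.2008]
eef_rot: [-0.046, 0.999, -0.0, -0.0]
ft_force: [0.2, 0.6, -0.5]
width: 1.003
```

```bash
python3 - <<'E'
from mv import *
from h import *
from workcell import optics
f=optics.grab_frame("wrist"); np.savez("pics/b_wrist.npz",**f); cv2.imwrite("pics/b_wrist.png",f["color"][:,:,::-1])
C=cloud(f)
for m,a,ce in blobs(mask(f,"red"),300):
    P=C[m&(f["range_z"]>0)]; W=np.array([plane(f,p[::-1],.136)[:2] for p in np.argwhere(m&(C[...,2]>.128))]); print(a,ce,np.median(P[:,2]),cv2.minAreaRect(W.astype(np.float32)))
plan([(.627,.169,.106,95,5)])
E
```

```text
4564 [331.8878177  236.03133216] 0.13542991319818284 ((0.6169970035552979, 0.1715145707130432), (0.07316181808710098, 0.019029878079891205), 5.258082866668701)
now [0.6319 0.161  0.2005] 94.9 q [-0.45  0.34  0.19  1.5  -0.06  1.31  1.41]
[[1, 2, 19], [1, 1, 19], [1, 2, 19], [0, 2, 19], [1, 1, 18]] [np.float64(-0.0), np.float64(-0.1), np.float64(0.0), np.float64(-0.0), np.float64(-0.0)]
end [0.6272 0.1686 0.1065] 95.0
```

View pics/b_wrist.png

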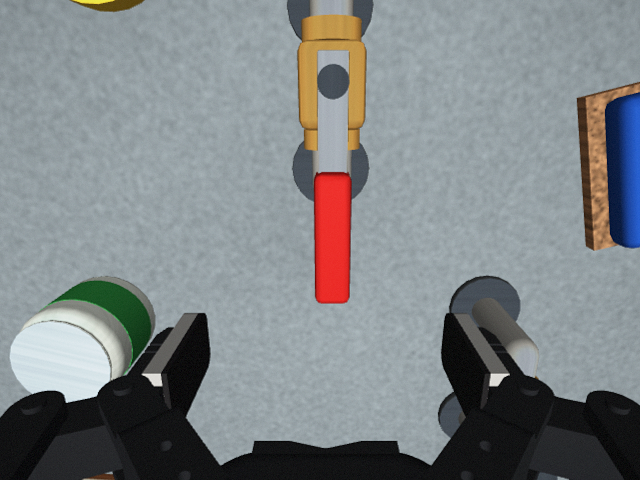

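The wrist view shows the red lever of valve B at (332,236), straight along the pipe and centred between the fingers. Nothing is under the fingers, so I'll go down.

Emit:
apply_moves([
  [0, 0, 19],
  [0, 0, 19],
  [0, 0, 19],
  [0, 0, 19],
  [0, 0, 18],
], turn=[0, 0, 0, 0, 0], claw=[1, 1, 1, 1, 1])

```text
time_s: 2.28
ee_pos: [0.6273, 0.1696, 0.1059]
eef_rot: [-0.045, 0.999, -0.0, -0.0]
ft_force: [0.3, 0.1, -0.8]
width: 1.003
```

Emit:
apply_moves([
  [0, 0, 0],
  [0, 0, 0],
  [0, 0, 0],
  [0, 0, 0],
  [0, 0, 0],
], turn=[0, 0, 0, 0, 0], claw=[0.5, 0.4, 0.4, 0.4, 0.4])

```text
time_s: 2.7
ee_pos: [0.6287, 0.1698, 0.109]
eef_rot: [-0.045, 0.999, 0.0, 0.001]
ft_force: [0.2, 0.3, 0.0]
width: 0.4
```

Emit:
apply_moves([
  [0, 0, 0],
  [0, 0, 0],
  [0, 0, 0],
  [0, 0, 0],
  [0, 0, 0],
], turn=[0, 0, 0, 0, 0], claw=[0.2, 0.1, 0.1, 0.1, 0.1])

```text
time_s: 3.12
ee_pos: [0.6285, 0.1705, 0.1086]
eef_rot: [-0.045, 0.999, 0.001, 0.001]
ft_force: [-0.1, 1.5, 5.5]
width: 0.229
```

```bash
python3 - <<'E'
from mv import *
s,p,yaw=st(); print(s["width"],np.round(s["ft_force"],1),p.round(4))
c=np.array([.537,.162]); d=p[:2]-c; r=np.hypot(*d); a0=np.degrees(np.arctan2(d[1],d[0])); print("r",r,"ang",a0,"yaw-90",yaw-90)
N=20;tot=-89
w=[]
for k in range(1,N+1):
    a=np.radians(a0+tot*k/N); w.append((c[0]+r*np.cos(a),c[1]+r*np.sin(a),p[2],yaw+tot*k/N,1))
plan(w)
E
```

```text
0.22909686449500294 [-0.1  1.5  5.5] [0.6285 0.1705 0.1086]
r 0.09189824858599555 ang 5.2926557019752725 yaw-90 5.148751270091509
now [0.6285 0.1705 0.1086] 95.1 q [-0.45  0.4   0.18  1.6  -0.08  1.14  1.41]
[[0, -7, 0], [1, -7, 0], [0, -7, 0], [0, -7, 0], [0, -8, 0]] [np.float64(4.5), np.float64(4.4), np.float64(4.4), np.float64(4.5), np.float64(4.4)]
[[0, -7, 0], [1, -7, 0], [0, -7, 0], [0, -7, 0], [1, -7, 0]] [np.float64(4.5), np.float64(4.4), np.float64(4.5), np.float64(4.4), np.float64(4.5)]
[[0, -7, 0], [0, -8, 0], [0, -7, 0], [1, -7, 0], [0, -7, 0]] [np.float64(4.4), np.float64(4.5), np.float64(4.4), np.float64(4.5), np.float64(4.4)]
[[0, -7, 0], [0, -7, 0], [1, -7, 0], [0, -7, 0], [0, -8, 0]] [np.float64(4.5), np.float64(4.4), np.float64(4.5), np.float64(4.4), np.float64(4.5)]
end [0.5467 0.0705 0.1086] 6.1
```

Gripped: width 0.229 × 85 mm ≈ 20 mm, which matches the grip. Now the swing.

Emit:
apply_moves([
  [0, -7, 0],
  [1, -7, 0],
  [0, -7, 0],
  [0, -7, 0],
  [0, -8, 0],
], turn=[4.5, 4.4, 4.4, 4.5, 4.4], claw=[0.1, 0.1, 0.1, 0.1, 0.1])

```text
time_s: 3.53
ee_pos: [0.6245, 0.136, 0.1086]
eef_rot: [0.149, 0.989, 0.002, 0.0]
ft_force: [-1.6, 5.9, 7.2]
width: 0.228
```

Emit:
apply_moves([
  [0, -7, 0],
  [1, -7, 0],
  [0, -7, 0],
  [0, -7, 0],
  [1, -7, 0],
], turn=[4.5, 4.4, 4.5, 4.4, 4.5], claw=[0.1, 0.1, 0.1, 0.1, 0.1])

```text
time_s: 3.95
ee_pos: [0.6077, 0.1051, 0.1086]
eef_rot: [0.338, 0.941, 0.001, 0.0]
ft_force: [0.1, 3.5, 5.6]
width: 0.229
```

```bash
python3 - <<'E'
from mv import *
s,p,yaw=st(); print(s["width"],np.round(s["ft_force"],1),np.round(s["moment"],2),p.round(4),yaw)
c=np.array([.537,.162]); d=p[:2]-c; print(np.hypot(*d),np.degrees(np.arctan2(d[1],d[0])))
E
```

```text
0.2292111734658566 [0.1 3.5 5.6] [0.5  0.08 0.05] [0.6077 0.1051 0.1086] 50.545822712388265
0.09071172629298906 -38.81834787416368
```

Forces are low and the arc tracks well.

Emit:
apply_moves([
  [0, -7, 0],
  [0, -8, 0],
  [0, -7, 0],
  [1, -7, 0],
  [0, -7, 0],
], turn=[4.4, 4.5, 4.4, 4.5, 4.4], claw=[0.1, 0.1, 0.1, 0.1, 0.1])

```text
time_s: 4.37
ee_pos: [0.5804, 0.0828, 0.1086]
eef_rot: [0.512, 0.859, 0.002, 0.0]
ft_force: [-1.1, 5.6, 6.9]
width: 0.23
```

Emit:
apply_moves([
  [0, -7, 0],
  [0, -7, 0],
  [1, -7, 0],
  [0, -7, 0],
  [0, -8, 0],
], turn=[4.5, 4.4, 4.5, 4.4, 4.5], claw=[0.1, 0.1, 0.1, 0.1, 0.1])

```text
time_s: 4.78
ee_pos: [0.5466, 0.0723, 0.1086]
eef_rot: [0.669, 0.744, 0.002, -0.0]
ft_force: [0.6, 6.3, 5.0]
width: 0.23
```

Emit:
apply_moves([
  [0, -3, 0],
  [0, -2, 0],
  [0, 0, 0],
  [0, 0, 0],
  [0, 0, 0],
], turn=[1, 1, 0, 0, 0], claw=[0.1, 0.1, 0.1, 0.1, 0.1])

```text
time_s: 5.2
ee_pos: [0.5459, 0.0725, 0.1087]
eef_rot: [0.679, 0.734, 0.005, 0.003]
ft_force: [13.7, 7.5, -4.0]
width: 0.231
```

```bash
python3 - <<'E'
from mv import *
s,p,yaw=st(); print(s["width"],np.round(s["ft_force"],1),np.round(s["moment"],2),p.round(4),yaw)
c=np.array([.537,.162]); d=p[:2]-c; print(np.hypot(*d),np.degrees(np.arctan2(d[1],d[0])))
E
```

```text
0.23054521516422477 [13.7  7.5 -4. ] [ 1.34 -2.28  0.62] [0.5459 0.0725 0.1087] 4.419629765715092
0.08996943882727973 -84.31344579646321
```

Pressed against the stop: 14 N, and the lever turned from +5.2° to about −85°. Now release, rise, and move to the regulator.

Emit:
apply_moves([
  [0, 2, 0],
  [0, 2, 0],
  [0, 0, 0],
  [0, 0, -15],
  [0, 0, -30],
], turn=[0, 0, 0, 0, 0], claw=[0.5, 0.5, 1, 1, 1])

```text
time_s: 5.62
ee_pos: [0.5415, 0.0681, 0.1488]
eef_rot: [0.681, 0.732, -0.004, -0.002]
ft_force: [-0.5, 0.3, -0.7]
width: 0.9
```

Emit:
apply_moves([
  [0, 0, -35],
  [0, 0, -30],
  [0, 0, 0],
  [0, 0, 0],
  [0, 0, 0],
], turn=[0, 0, 0, 0, 0], claw=[1, 1, 1, 1, 1])

```text
time_s: 6.03
ee_pos: [0.5442, 0.0688, 0.2165]
eef_rot: [0.681, 0.732, -0.001, -0.0]
ft_force: [-0.9, 0.3, -1.1]
width: 0.996
```

```bash
python3 - <<'E'
from mv import *
from h import *
from workcell import optics
plan([(.5625,-.177,.22,-10,15)])
f=optics.grab_frame("scene"); cv2.imwrite("pics/c_scene.png",cv2.resize(f["color"][100:340,200:520],None,fx=2,fy=2)[:,:,::-1]);C=cloud(f)
for m,a,ce in blobs(mask(f,"red"),60):
    W=np.array([plane(f,p[::-1],.136)[:2] for p in np.argwhere(m)]); l=cv2.fitLine(W.astype(np.float32),2,0,.01,.01).ravel(); print(a,ce,W.mean(0).round(3),np.degrees(np.arctan2(l[1],l[0])))
E
```

```text
now [0.5442 0.0688 0.2165] 4.1 q [-0.61  0.12  0.47  1.74 -0.05  1.3  -0.05]
[[-16, 0, 0], [-17, 0, 0], [-16, 1, -1], [-17, 1, 0], [-16, 1, 0]] [np.float64(0.9), np.float64(1.0), np.float64(0.9), np.float64(1.0), np.float64(0.9)]
[[-16, 1, 0], [-17, 2, -1], [-16, 2, 0], [-16, 2, 0], [-17, 2, 0]] [np.float64(0.9), np.float64(1.0), np.float64(0.9), np.float64(1.0), np.float64(0.9)]
[[-16, 3, -1], [-16, 3, 0], [-16, 3, 0], [-16, 4, 0], [-16, 4, 0]] [np.float64(1.0), np.float64(0.9), np.float64(0.9), np.float64(1.0), np.float64(0.9)]
end [ 0.5628 -0.1769  0.2195] -10.0
479 [434.32359081  44.39248434] [0.13 0.64] -24.202917
283 [357.6819788  216.77738516] [0.55  0.077] -81.1
342 [553.47953216 266.53508772] [0.855 0.334] 4.2670364
```

View pics/c_scene.png

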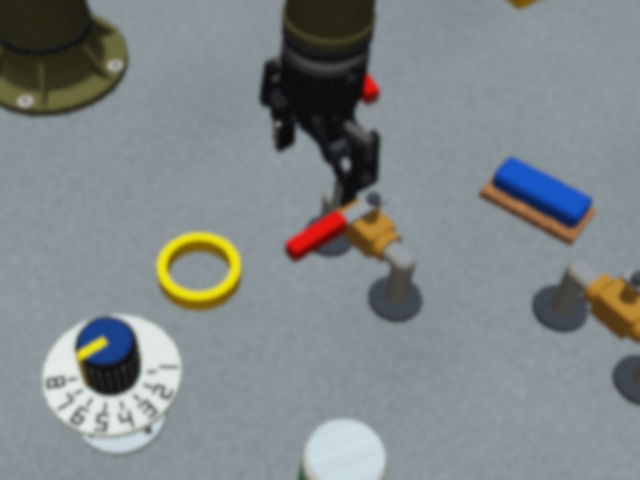

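The scene crop shows the lever across the pipe, with the grip at about (315,234). I'll check its angle with a wrist frame from this position.

```bash
python3 - <<'E'
from mv import *
from h import *
from workcell import optics
for n in("wrist","side"):
    f=optics.grab_frame(n); cv2.imwrite(f"pics/c_{n}.png",f["color"][:,:,::-1]);C=cloud(f)
    for m,a,ce in blobs(mask(f,"red"),60):
        P=C[m]
        if np.median(P[:,1])>.2 : continue
        W=np.array([plane(f,p[::-1],.136)[:2] for p in np.argwhere(m&(C[...,2]>np.percentile(P[:,2],90)-.006))]); print(n,a,ce,cv2.minAreaRect(W.astype(np.float32)))
E
```

```text
wrist 4052 [328.75641658 222.47778875] ((0.5444363951683044, 0.08357951045036316), (0.018978003412485123, 0.07332652807235718), 5.660338878631592)
side 168 [303.64285714 196.78571429] ((0.5438218116760254, 0.08052559196949005), (0.016703784465789795, 0.06940646469593048), 4.958785533905029)
```

View pics/c_wrist.png

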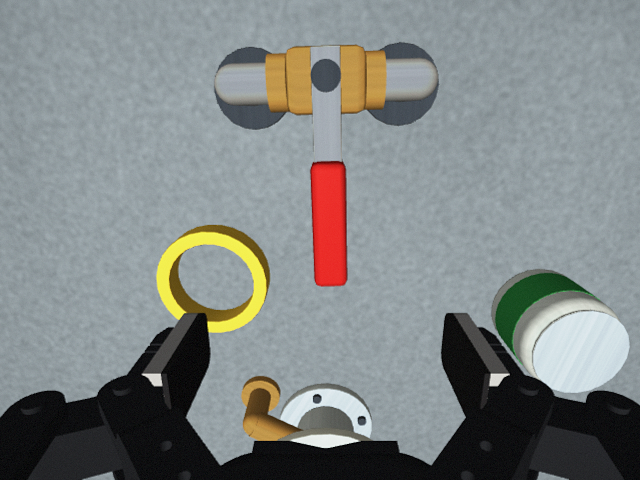

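The wrist view has the lever at about −84.5°, against +5.3° before, so the quarter turn is complete. On to the regulator.

Emit:
apply_moves([
  [-16, 0, 0],
  [-17, 0, 0],
  [-16, 1, -1],
  [-17, 1, 0],
  [-16, 1, 0],
], turn=[0.9, 1, 0.9, 1, 0.9], claw=[1, 1, 1, 1, 1], force=60)

```text
time_s: 6.6
ee_pos: [0.5513, -0.0157, 0.2185]
eef_rot: [0.712, 0.702, -0.0, 0.0]
ft_force: [-0.2, -0.5, 0.1]
width: 1.002
```

Emit:
apply_moves([
  [-16, 1, 0],
  [-17, 2, -1],
  [-16, 2, 0],
  [-16, 2, 0],
  [-17, 2, 0],
], turn=[0.9, 1, 0.9, 1, 0.9], claw=[1, 1, 1, 1, 1])

```text
time_s: 7.02
ee_pos: [0.5569, -0.0962, 0.2194]
eef_rot: [0.739, 0.673, 0.0, 0.0]
ft_force: [-0.4, 0.7, 0.3]
width: 1.0
```

Emit:
apply_moves([
  [-16, 3, -1],
  [-16, 3, 0],
  [-16, 3, 0],
  [-16, 4, 0],
  [-16, 4, 0],
], turn=[1, 0.9, 0.9, 1, 0.9], claw=[1, 1, 1, 1, 1])

```text
time_s: 7.43
ee_pos: [0.5638, -0.1779, 0.2203]
eef_rot: [0.766, 0.643, 0.0, 0.0]
ft_force: [0.5, 0.1, -0.2]
width: 0.999
```

Emit:
apply_moves([
  [0, 0, 0],
  [0, 0, 0],
  [0, 0, 0],
  [0, 0, 0],
  [0, 0, 0],
], turn=[0, 0, 0, 0, 0], claw=[1, 1, 1, 1, 1])

```text
time_s: 7.85
ee_pos: [0.5638, -0.175, 0.2202]
eef_rot: [0.765, 0.644, 0.0, -0.0]
ft_force: [1.1, -0.1, 0.2]
width: 1.003
```

```bash
python3 - <<'E'
from mv import *
from h import *
from workcell import optics
f=optics.grab_frame("wrist"); cv2.imwrite("pics/d_wrist.png",f["color"][:,:,::-1]);np.savez("pics/d_wrist.npz",**f)
m=(mask(f,"blue")|mask(f,"yellow"));C=cloud(f); m&=(C[...,2]>.14)&(C[...,2]<.165)
W=np.array([plane(f,p[::-1],.151)[:2] for p in np.argwhere(m)]);print("sleeve",cv2.minEnclosingCircle(W.astype(np.float32)),W.mean(0))
cs,_=cv2.findContours(m.astype(np.uint8),0,1);c=max(cs,key=cv2.contourArea)[:,0];W=np.array([plane(f,p,.151)[:2] for p in c]);print(cv2.fitEllipse(W.astype(np.float32)))
plan([(.5625,-.177,.108,-10,5)])
E
```

```text
sleeve ((0.5617187023162842, -0.1755169928073883), 0.030549306422472) [ 0.56053431 -0.17618284]
((0.5604416728019714, -0.17716987431049347), (0.050482604652643204, 0.05269622057676315), 5.512884616851807)
now [ 0.5638 -0.1752  0.2203] -9.8 q [-0.32  0.23  0.67  1.64 -0.15  1.32  0.21]
[[0, 0, 22], [-1, 0, 23], [0, -1, 22], [-1, 0, 23], [0, 0, 22]] [np.float64(0.0), np.float64(0.1), np.float64(-0.0), np.float64(0.0), np.float64(0.1)]
end [ 0.5625 -0.177   0.1083] -10.0
```

View pics/d_wrist.png

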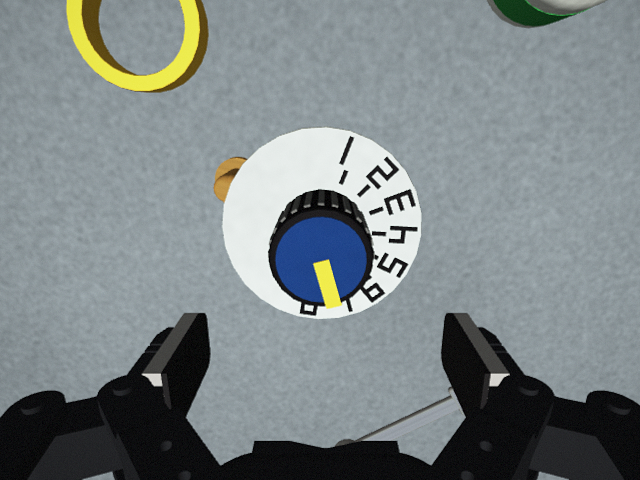

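```bash
python3 - <<'E'
from h import *
f=load("pics/d_wrist.npz")
c=np.array([.561,-.1765])
an=lambda uv,z:(lambda d:(np.degrees(np.arctan2(d[1],d[0])).round(1),np.hypot(*d).round(3)))(plane(f,uv,z)[:2]-c)
for n,uv in {"1":(346,150),"2":(382,170),"3":(401,203),"4":(400,235),"5":(392,264),"6":(373,290),"t1":(343,177),"t2":(364,190),"t3":(376,211),"t4":(378,233)}.items(): print(n,an(uv,.092))
y=mask(f,"yellow"); y[:150]=0
W=np.array([plane(f,p[::-1],.151)[:2] for p in np.argwhere(y)]);l=cv2.fitLine(W.astype(np.float32),2,0,.01,.01).ravel();d=W.mean(0)-c
print(np.degrees(np.arctan2(d[1],d[0])),np.degrees(np.arctan2(l[1],l[0])))
E
```

```text
1 (np.float64(64.1), np.float64(0.057))
2 (np.float64(36.4), np.float64(0.058))
3 (np.float64(9.8), np.float64(0.057))
4 (np.float64(-13.7), np.float64(0.055))
5 (np.float64(-36.8), np.float64(0.056))
6 (np.float64(-60.9), np.float64(0.059))
t1 (np.float64(59.4), np.float64(0.04))
t2 (np.float64(35.1), np.float64(0.04))
t3 (np.float64(10.4), np.float64(0.04))
t4 (np.float64(-13.0), np.float64(0.039))
-87.3303352790633 -85.08734
```

The 4 sits at −13° and the pointer at −85°, so the sleeve is at 7 and needs −72°, as expected. The centre is about (0.562, −0.1765). Now descend and grip.

Emit:
apply_moves([
  [0, 0, 22],
  [-1, -1, 23],
  [0, 0, 22],
  [0, -1, 23],
  [0, 0, 22],
], turn=[0, 0, 0, 0, 0], claw=[1, 1, 1, 1, 1])

```text
time_s: 8.32
ee_pos: [0.5614, -0.1761, 0.1074]
eef_rot: [0.765, 0.644, 0.0, -0.0]
ft_force: [0.4, -0.4, 0.2]
width: 1.001
```

Emit:
apply_moves([
  [0, 0, 0],
  [0, 0, 0],
  [0, 0, 0],
  [0, 0, 0],
  [0, 0, 0],
], turn=[0, 0, 0, 0, 0], claw=[0.8, 0.6, 0.6, 0.6, 0.6])

```text
time_s: 8.73
ee_pos: [0.5615, -0.1765, 0.1093]
eef_rot: [0.766, 0.643, 0.0, -0.0]
ft_force: [-2.1, 1.8, 0.3]
width: 0.69
```

```bash
python3 - <<'E'
from mv import *
s,p,yaw=st(); print(s["width"],np.round(s["ft_force"],1),np.round(s["moment"],2),p.round(4),yaw,np.round(s["q"],2))
E
```

```text
0.6899938234188159 [-2.1  1.8  0.3] [0.35 0.72 0.03] [ 0.5615 -0.1765  0.1093] -9.925096898266823 [-0.28  0.32  0.65  1.78 -0.22  1.12  0.26]
```

Gripped, with low side forces. Now lift the sleeve, going slightly past 12 mm to reach its stop.

Emit:
apply_moves([
  [0, 0, -3],
  [0, 0, -3],
  [0, 0, -3],
  [0, 0, -3],
  [0, 0, -1],
], turn=[0, 0, 0, 0, 0], claw=[0.6, 0.6, 0.6, 0.6, 0.6])

```text
time_s: 9.15
ee_pos: [0.5614, -0.1766, 0.1212]
eef_rot: [0.766, 0.643, 0.0, -0.0]
ft_force: [3.3, 1.1, -16.9]
width: 0.689
```

Emit:
apply_moves([
  [0, 0, 0],
  [0, 0, 0],
  [0, 0, 0],
  [0, 0, 0],
  [0, 0, 0],
], turn=[0, 0, 0, 0, 0], claw=[0.6, 0.6, 0.6, 0.6, 0.6])

```text
time_s: 9.57
ee_pos: [0.5614, -0.1766, 0.1211]
eef_rot: [0.766, 0.643, 0.0, -0.0]
ft_force: [1.5, 2.7, -11.8]
width: 0.684
```

```bash
python3 - <<'E'
from mv import *
from h import *
from workcell import optics
s,p,yaw=st(); print(s["width"],np.round(s["ft_force"],1),np.round(s["moment"],2),p.round(4),yaw)
f=optics.grab_frame("side");a=f["color"][190:330,320:480]; cv2.imwrite("pics/e_side.png",cv2.resize(a,None,fx=4,fy=4)[:,:,::-1])
E
```

```text
0.6841894474530823 [  1.5   2.7 -11.8] [ 0.46 -0.41  0.02] [ 0.5614 -0.1766  0.1211] -9.935890867060547
```

View pics/e_side.png

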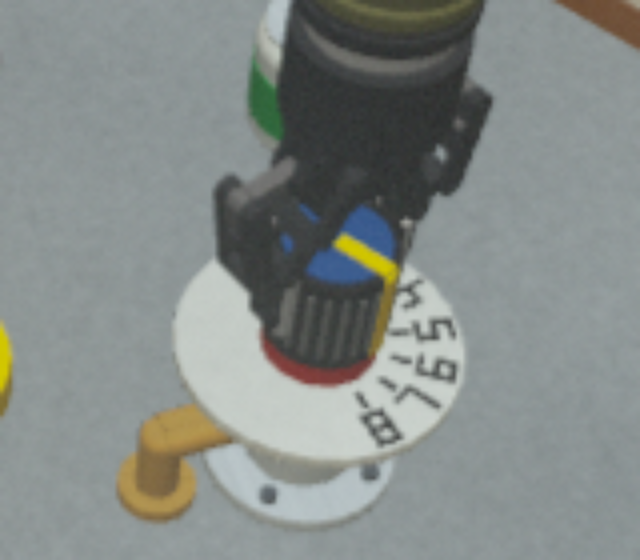

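The side crop shows the red band beneath the sleeve at about (320,365). TCP rose 12 mm and a 12 N pull remains, so it's at its stop. Now turn −72°.

Emit:
apply_moves([
  [0, 0, 0],
  [0, 0, 0],
  [0, 0, 0],
  [0, 0, 0],
  [0, 0, 0],
], turn=[-4.8, -4.8, -4.8, -4.8, -4.8], claw=[0.6, 0.6, 0.6, 0.6, 0.6])

```text
time_s: 10.03
ee_pos: [0.5612, -0.1766, 0.1211]
eef_rot: [0.614, 0.789, 0.0, -0.001]
ft_force: [-0.1, 2.0, -10.0]
width: 0.691
```

Emit:
apply_moves([
  [0, 0, 0],
  [0, 0, 0],
  [0, 0, 0],
  [0, 0, 0],
  [0, 0, 0],
], turn=[-4.8, -4.8, -4.8, -4.8, -4.8], claw=[0.6, 0.6, 0.6, 0.6, 0.6])

```text
time_s: 10.45
ee_pos: [0.5609, -0.1766, 0.1211]
eef_rot: [0.436, 0.9, 0.0, -0.001]
ft_force: [-0.7, 3.0, -11.1]
width: 0.69
```

Emit:
apply_moves([
  [0, 0, 0],
  [0, 0, 0],
  [0, 0, 0],
  [0, 0, 0],
  [0, 0, 0],
], turn=[-4.8, -4.8, -4.8, -4.8, -4.8], claw=[0.6, 0.6, 0.6, 0.6, 0.6])

```text
time_s: 10.87
ee_pos: [0.5606, -0.1766, 0.1211]
eef_rot: [0.24, 0.971, 0.0, -0.001]
ft_force: [-1.3, 2.7, -10.3]
width: 0.689
```

Emit:
apply_moves([
  [0, 0, 0],
  [0, 0, 0],
  [0, 0, 0],
  [0, 0, 0],
  [0, 0, 0],
], turn=[0, 0, 0, 0, 0], claw=[0.6, 0.6, 0.6, 0.6, 0.6])

```text
time_s: 11.28
ee_pos: [0.5608, -0.1766, 0.1211]
eef_rot: [0.242, 0.97, 0.0, -0.001]
ft_force: [-2.7, 5.0, -9.4]
width: 0.687
```

```bash
python3 - <<'E'
from mv import *
from h import *
from workcell import optics
s,p,yaw=st(); print(s["width"],np.round(s["ft_force"],1),np.round(s["moment"],2),p.round(4),yaw,np.round(s["q"],2))
o=[]
for n,a in(("scene",(190,330,180,320)),("side",(190,330,320,460))):
    f=optics.grab_frame(n); o.append(cv2.resize(f["color"][a[0]:a[1],a[2]:a[3]],(400,400),interpolation=3))
cv2.imwrite("pics/f.png",np.hstack(o)[:,:,::-1])
E
```

```text
0.6873841858957872 [-2.7  5.  -9.4] [ 1.16  0.54 -0.02] [ 0.5608 -0.1766  0.1211] 61.9970416375821 [-0.13  0.28  0.46  1.76 -0.14  1.13  1.45]
```

View pics/f.png

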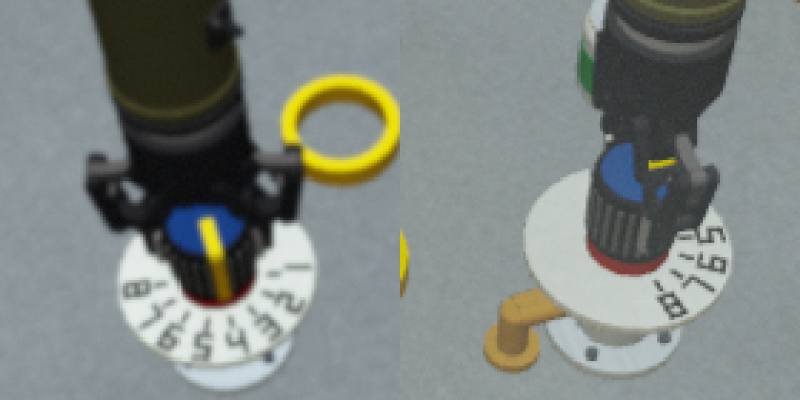

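```bash
python3 - <<'E'
from h import *
from workcell import optics
f=optics.grab_frame("scene"); m=mask(f,"yellow");C=cloud(f)
m&=(np.hypot(C[...,0]-.561,C[...,1]+.1765)<.05)
for b,a,ce in blobs(m,5):
    uv=np.argwhere(b)[:,::-1]; print(a,ce,uv.min(0),uv.max(0))
    t=b&(C[...,2]>.158); W=np.array([plane(f,p[::-1],.163)[:2] for p in np.argwhere(t)]); d=W.mean(0)-[.561,-.1765]; l=cv2.fitLine(W.astype(np.float32),2,0,.01,.01).ravel()
    print(len(W),np.degrees(np.arctan2(d[1],d[0])),np.degrees(np.arctan(l[1]/l[0])),np.hypot(*d))
for k,a in((3,11),(4,-13),(5,-37)):
    r=np.radians(a); print(k,[proj(f,[.561+.03*np.cos(r),-.1765+.03*np.sin(r),z]).round(1).tolist() for z in(.163,.107)])
E
```

```text
78 [254.         275.08974359] [250 267] [258 283]
72 -16.31632710849211 -12.992678 0.018858869936818554
3 [[261.9, 276.3], [264.6, 291.0]]
4 [[255.9, 279.2], [258.9, 293.8]]
5 [[249.2, 279.8], [252.6, 294.5]]
```

The pointer line is at −13.0°, which is exactly the 4. Now push down to lock.

Emit:
apply_moves([
  [0, 0, 3],
  [0, 0, 3],
  [0, 0, 3],
  [0, 0, 3],
  [0, 0, 2],
], turn=[0, 0, 0, 0, 0], claw=[0.6, 0.6, 0.6, 0.6, 0.6])

```text
time_s: 11.85
ee_pos: [0.561, -0.1767, 0.1099]
eef_rot: [0.242, 0.97, 0.001, -0.001]
ft_force: [-8.9, 6.7, 7.5]
width: 0.688
```

Emit:
apply_moves([
  [0, 0, 1],
  [0, 0, 0],
  [0, 0, 0],
  [0, 0, 0],
  [0, 0, 0],
], turn=[0, 0, 0, 0, 0], claw=[0.6, 0.6, 0.6, 0.6, 0.6])

```text
time_s: 12.27
ee_pos: [0.561, -0.1767, 0.1089]
eef_rot: [0.242, 0.97, 0.001, -0.001]
ft_force: [-8.7, 6.5, 5.8]
width: 0.693
```

```bash
python3 - <<'E'
from mv import *
from h import *
from workcell import optics
s,p,yaw=st(); print(s["width"],np.round(s["ft_force"],1),np.round(s["moment"],2),p.round(4),yaw)
o=[]
for n,a in(("scene",(190,330,180,320)),("side",(190,330,320,460))):
    f=optics.grab_frame(n); o.append(cv2.resize(f["color"][a[0]:a[1],a[2]:a[3]],(400,400),interpolation=3))
cv2.imwrite("pics/g.png",np.hstack(o)[:,:,::-1])
E
```

```text
0.6931323347180794 [-8.7  6.5  5.8] [ 1.68  1.94 -0.09] [ 0.561  -0.1767  0.1089] 61.98990066909849
```

View pics/g.png

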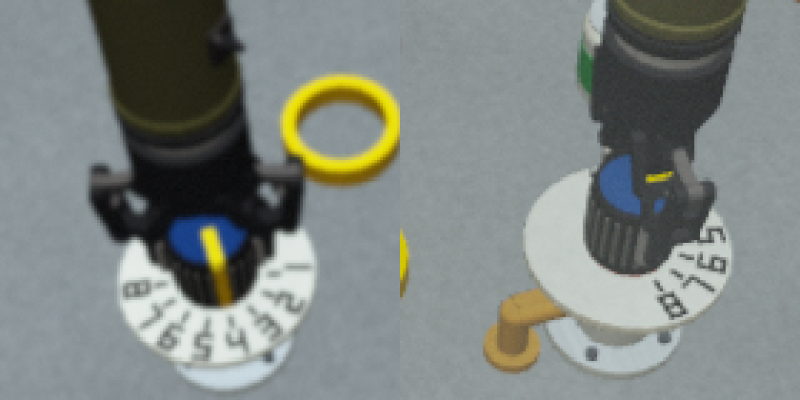

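The red band is gone in both views. I'll press a little more to confirm it's on the stop.

Emit:
apply_moves([
  [0, 0, 1],
  [0, 0, 1],
  [0, 0, 1],
  [0, 0, 0],
  [0, 0, 0],
], turn=[0, 0, 0, 0, 0], claw=[0.6, 0.6, 0.6, 0.6, 0.6])

```text
time_s: 12.78
ee_pos: [0.5612, -0.1768, 0.1087]
eef_rot: [0.242, 0.97, 0.001, -0.0]
ft_force: [-14.8, 7.6, 21.3]
width: 0.692
```

At the stop: 21 N upward and the height unchanged. Release and rise.

Emit:
apply_moves([
  [0, 0, -2],
  [0, 0, -1],
  [0, 0, 0],
  [0, 0, 0],
  [0, 0, 0],
], turn=[0, 0, 0, 0, 0], claw=[0.6, 0.6, 1, 1, 1])

```text
time_s: 13.2
ee_pos: [0.5635, -0.179, 0.1085]
eef_rot: [0.242, 0.97, -0.001, 0.003]
ft_force: [0.1, 0.9, 0.6]
width: 1.001
```

Emit:
apply_moves([
  [0, 0, -10],
  [0, 0, -25],
  [0, 0, -30],
  [0, 0, -30],
  [0, 0, -15],
], turn=[0, 0, 0, 0, 0], claw=[1, 1, 1, 1, 1])

```text
time_s: 13.62
ee_pos: [0.5636, -0.1785, 0.2218]
eef_rot: [0.242, 0.97, -0.0, 0.004]
ft_force: [0.8, -0.0, 0.3]
width: 0.999
```

Emit:
apply_moves([
  [0, 0, 0],
  [0, 0, 0],
  [0, 0, 0],
  [0, 0, 0],
  [0, 0, 0],
], turn=[0, 0, 0, 0, 0], claw=[1, 1, 1, 1, 1])

```text
time_s: 14.03
ee_pos: [0.5608, -0.1768, 0.215]
eef_rot: [0.242, 0.97, -0.0, -0.001]
ft_force: [0.3, -0.5, -0.5]
width: 0.997
```

```bash
python3 - <<'E'
from mv import *
from h import *
from workcell import optics
f=optics.grab_frame("wrist"); cv2.imwrite("pics/h_wrist.png",f["color"][:,:,::-1])
g=optics.grab_frame("side"); cv2.imwrite("pics/h_side.png",cv2.resize(g["color"][190:330,320:460],(500,500),interpolation=3)[:,:,::-1])
C=cloud(f); y=mask(f,"yellow")&(C[...,2]>.13); W=np.array([plane(f,p[::-1],.151)[:2] for p in np.argwhere(y)]);l=cv2.fitLine(W.astype(np.float32),2,0,.01,.01).ravel();d=W.mean(0)-[.561,-.1765]
print("pointer",np.degrees(np.arctan2(d[1],d[0])),np.degrees(np.arctan2(l[1],l[0])),"top z",np.median(C[y][:,2]))
plan([(.5445,.0725,.2165,4.5,15)])
E
```

```text
pointer -8.788261991790762 -45.005936 top z 0.15267603868542412
now [ 0.561  -0.1769  0.2153] 62.0 q [-0.15  0.21  0.47  1.65 -0.1   1.31  1.42]
[[9, 14, 0], [9, 14, 0], [11, 13, 0], [11, 12, 0], [13, 11, 0]] [np.float64(3.8), np.float64(3.9), np.float64(3.8), np.float64(3.8), np.float64(3.9)]
[[13, 11, 0], [13, 9, -1], [14, 9, 0], [15, 8, 0], [15, 6, 0]] [np.float64(3.8), np.float64(3.9), np.float64(3.8), np.float64(3.8), np.float64(3.9)]
[[16, 6, 0], [16, 5, 0], [16, 3, 0], [17, 2, 0], [16, 2, 0]] [np.float64(3.8), np.float64(3.8), np.float64(3.9), np.float64(3.8), np.float64(3.8)]
end [0.5448 0.0721 0.2163] 4.5
```

View pics/h_wrist.png

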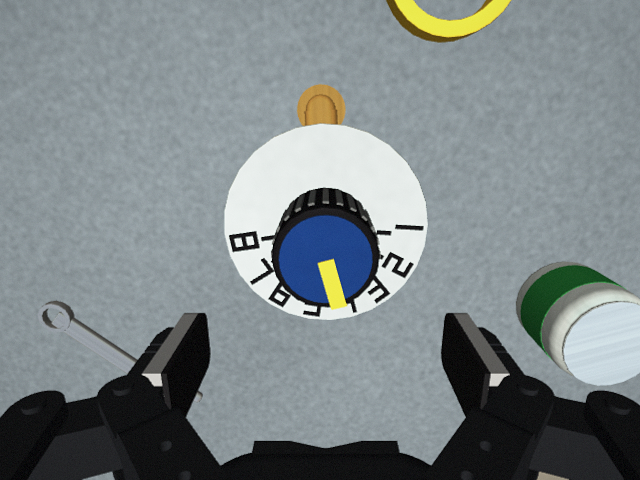

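View pics/h_side.png

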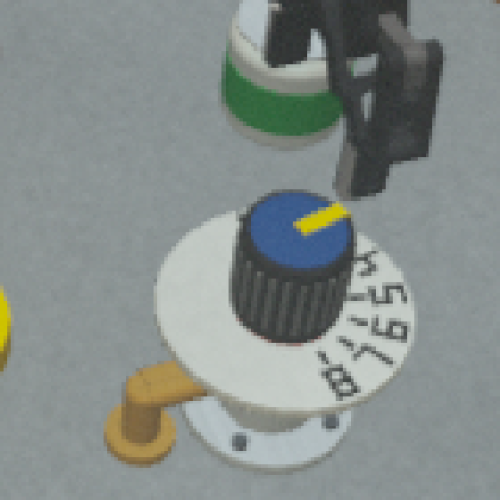

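The wrist view shows the pointer between 5 and 3, that is at 4. The −45° line fit picked up tape pixels, so I'll redo it. I'll also compare the sleeve height with the start image, because a thin red sliver shows at the rim.

```bash
python3 - <<'E'
from h import *
from workcell import optics
g=optics.grab_frame("side"); a=load("pics/a_side.npz"); 
f=optics.grab_frame("wrist"); C=cloud(f)
y=mask(f,"yellow"); y[:150]=0; W=np.array([plane(f,p[::-1],.151)[:2] for p in np.argwhere(y)]);l=cv2.fitLine(W.astype(np.float32),2,0,.01,.01).ravel();d=W.mean(0)-[.561,-.1765]
print("pointer",np.degrees(np.arctan2(d[1],d[0])),np.degrees(np.arctan2(l[1],l[0])))
o=[]
for n,x in(("start",a),("now",g)):
    C=cloud(x); m=mask(x,"blue"); m[:235]=0;m[275:]=0;m[:,:380]=0;m[:,425:]=0
    P=C[m]; h=cv2.cvtColor(x["color"],cv2.COLOR_RGB2HSV)[265:300,380:425]; r=((h[...,0]<8)|(h[...,0]>170))&(h[...,1]>90)
    print(n,np.median(P[:,2]),np.argwhere(m).min(0),np.argwhere(m).max(0),"red px",r.sum())
    o.append(cv2.resize(x["color"][230:300,370:440],(400,400),interpolation=3))
cv2.imwrite("pics/i.png",np.hstack(o)[:,:,::-1])
E
```

```text
pointer -13.435370942437759 -13.10286
start 0.15352646900392342 [245 390] [264 416] red px 0
now 0.1537131883074258 [244 390] [264 416] red px 0
```

View pics/i.png

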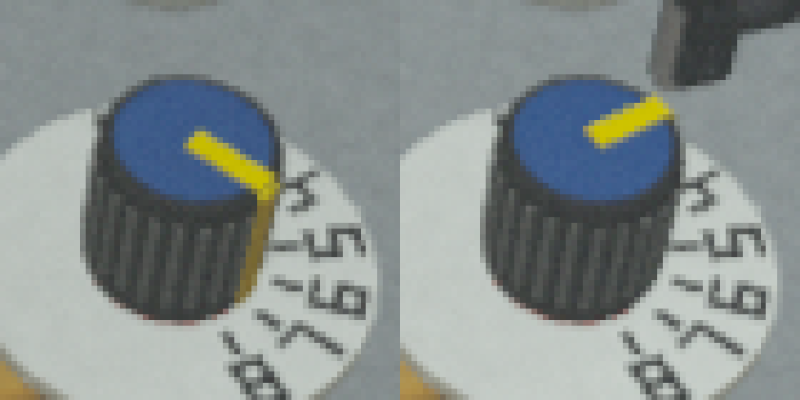

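Sleeve height matches the start image, the rim looks the same, and the pointer is at −13.1°. It's locked at 4. Back to the lever.

Emit:
apply_moves([
  [9, 14, 0],
  [9, 14, 0],
  [11, 13, 0],
  [11, 12, 0],
  [13, 11, 0],
], turn=[3.8, 3.9, 3.8, 3.8, 3.9], claw=[1, 1, 1, 1, 1], force=25)

```text
time_s: 14.65
ee_pos: [0.5555, -0.093, 0.2161]
eef_rot: [0.402, 0.916, -0.0, -0.0]
ft_force: [0.6, 0.2, 0.2]
width: 0.995
```

Emit:
apply_moves([
  [13, 11, 0],
  [13, 9, -1],
  [14, 9, 0],
  [15, 8, 0],
  [15, 6, 0],
], turn=[3.8, 3.9, 3.8, 3.8, 3.9], claw=[1, 1, 1, 1, 1])

```text
time_s: 15.07
ee_pos: [0.5503, -0.0102, 0.2172]
eef_rot: [0.549, 0.836, 0.0, -0.0]
ft_force: [0.3, 0.0, 0.1]
width: 0.999
```

Emit:
apply_moves([
  [16, 6, 0],
  [16, 5, 0],
  [16, 3, 0],
  [17, 2, 0],
  [16, 2, 0],
], turn=[3.8, 3.8, 3.9, 3.8, 3.8], claw=[1, 1, 1, 1, 1])

```text
time_s: 15.48
ee_pos: [0.5449, 0.0729, 0.2172]
eef_rot: [0.68, 0.734, -0.0, -0.0]
ft_force: [0.5, -0.5, -0.1]
width: 0.997
```

Emit:
apply_moves([
  [0, 0, 0],
  [0, 0, 0],
  [0, 0, 0],
  [0, 0, 0],
  [0, 0, 0],
], turn=[0, 0, 0, 0, 0], claw=[1, 1, 1, 1, 1])

```text
time_s: 15.9
ee_pos: [0.5454, 0.0706, 0.2174]
eef_rot: [0.679, 0.734, -0.0, 0.0]
ft_force: [0.9, -0.5, 0.4]
width: 0.998
```

```bash
python3 - <<'E'
from mv import *
plan([(.545,.0725,.107,4.8,5)])
E
```

```text
now [0.5454 0.0706 0.2174] 4.5 q [-0.51  0.11  0.36  1.74 -0.04  1.3  -0.06]
[[0, 0, 22], [1, 0, 22], [0, 0, 22], [1, 0, 22], [0, 0, 22]] [np.float64(-0.1), np.float64(-0.0), np.float64(-0.1), np.float64(-0.1), np.float64(-0.0)]
end [0.5452 0.0726 0.1074] 4.8
```

Emit:
apply_moves([
  [0, 0, 22],
  [1, 0, 22],
  [0, 0, 22],
  [1, 0, 22],
  [0, 0, 21],
], turn=[0, 0, 0, 0, 0], claw=[1, 1, 1, 1, 1])

```text
time_s: 16.32
ee_pos: [0.545, 0.0732, 0.1074]
eef_rot: [0.679, 0.734, 0.0, 0.0]
ft_force: [0.7, 0.3, 0.1]
width: 0.997
```

Emit:
apply_moves([
  [0, 0, 0],
  [0, 0, 0],
  [0, 0, 0],
  [0, 0, 0],
  [0, 0, 0],
], turn=[0, 0, 0, 0, 0], claw=[0.5, 0.4, 0.3, 0.1, 0.1])

```text
time_s: 16.73
ee_pos: [0.5462, 0.0741, 0.11]
eef_rot: [0.679, 0.735, 0.001, 0.001]
ft_force: [-0.2, 1.0, 0.2]
width: 0.301
```

Emit:
apply_moves([
  [0, 0, 0],
  [0, 0, 0],
  [0, 0, 0],
  [0, 0, 0],
  [0, 0, 0],
], turn=[0, 0, 0, 0, 0], claw=[0.1, 0.1, 0.1, 0.1, 0.1])

```text
time_s: 17.15
ee_pos: [0.5459, 0.0741, 0.1099]
eef_rot: [0.678, 0.735, 0.001, 0.001]
ft_force: [-1.0, -0.8, 5.3]
width: 0.227
```

```bash
python3 - <<'E'
from mv import *
s,p,yaw=st(); print(s["width"],np.round(s["ft_force"],1),p.round(4))
c=np.array([.537,.162]); d=p[:2]-c; r=np.hypot(*d); a0=np.degrees(np.arctan2(d[1],d[0])); print("r",r,"ang",a0,"yaw-90",yaw-90)
N=20;tot=89
w=[]
for k in range(1,N+1):
    a=np.radians(a0+tot*k/N); w.append((c[0]+r*np.cos(a),c[1]+r*np.sin(a),p[2],yaw+tot*k/N,1))
plan(w)
E
```

```text
0.2271341918824424 [-1.  -0.8  5.3] [0.5459 0.0741 0.1099]
r 0.08839094901721943 ang -84.23830479267244 yaw-90 -85.40335387710012
now [0.5459 0.0741 0.1099] 4.6 q [-0.5   0.21  0.35  1.86 -0.08  1.09 -0.04]
[[0, 7, 0], [1, 7, 0], [0, 7, 0], [1, 6, 0], [0, 7, 0]] [np.float64(-4.4), np.float64(-4.5), np.float64(-4.4), np.float64(-4.5), np.float64(-4.4)]
[[0, 7, 0], [1, 7, 0], [0, 7, 0], [1, 7, 0], [0, 7, 0]] [np.float64(-4.5), np.float64(-4.4), np.float64(-4.5), np.float64(-4.4), np.float64(-4.5)]
[[1, 6, 0], [0, 7, 0], [0, 7, 0], [1, 7, 0], [0, 7, 0]] [np.float64(-4.5), np.float64(-4.4), np.float64(-4.5), np.float64(-4.4), np.float64(-4.5)]
[[1, 7, 0], [0, 6, 0], [0, 7, 0], [1, 7, 0], [0, 7, 0]] [np.float64(-4.4), np.float64(-4.5), np.float64(-4.4), np.float64(-4.4), np.float64(-4.5)]
end [0.6252 0.1693 0.1099] 93.6
```

Emit:
apply_moves([
  [0, 7, 0],
  [1, 7, 0],
  [0, 7, 0],
  [1, 6, 0],
  [0, 7, 0],
], turn=[-4.4, -4.5, -4.4, -4.5, -4.4], claw=[0.1, 0.1, 0.1, 0.1, 0.1])

```text
time_s: 17.57
ee_pos: [0.5782, 0.0837, 0.1098]
eef_rot: [0.523, 0.852, 0.001, 0.0]
ft_force: [-2.8, -0.0, 6.0]
width: 0.226
```

Emit:
apply_moves([
  [0, 7, 0],
  [1, 7, 0],
  [0, 7, 0],
  [1, 7, 0],
  [0, 7, 0],
], turn=[-4.5, -4.4, -4.5, -4.4, -4.5], claw=[0.1, 0.1, 0.1, 0.1, 0.1])

```text
time_s: 17.98
ee_pos: [0.6054, 0.1053, 0.1099]
eef_rot: [0.349, 0.937, 0.0, 0.001]
ft_force: [-2.3, -1.3, 7.2]
width: 0.234
```

Emit:
apply_moves([
  [1, 6, 0],
  [0, 7, 0],
  [0, 7, 0],
  [1, 7, 0],
  [0, 7, 0],
], turn=[-4.5, -4.4, -4.5, -4.4, -4.5], claw=[0.1, 0.1, 0.1, 0.1, 0.1])

```text
time_s: 18.4
ee_pos: [0.6224, 0.1352, 0.1099]
eef_rot: [0.161, 0.987, 0.0, 0.002]
ft_force: [0.5, -1.4, 4.4]
width: 0.229
```

Emit:
apply_moves([
  [1, 7, 0],
  [0, 6, 0],
  [0, 7, 0],
  [1, 7, 0],
  [0, 7, 0],
], turn=[-4.4, -4.5, -4.4, -4.4, -4.5], claw=[0.1, 0.1, 0.1, 0.1, 0.1])

```text
time_s: 18.82
ee_pos: [0.6268, 0.1694, 0.1099]
eef_rot: [-0.032, 0.999, 0.0, 0.003]
ft_force: [2.3, -0.4, 2.8]
width: 0.23
```

Emit:
apply_moves([
  [0, 3, 0],
  [0, 2, 0],
  [0, 0, 0],
  [0, 0, 0],
  [0, 0, 0],
], turn=[-1, -1, 0, 0, 0], claw=[0.1, 0.1, 0.1, 0.1, 0.1])

```text
time_s: 19.23
ee_pos: [0.6265, 0.1726, 0.1099]
eef_rot: [-0.047, 0.999, -0.001, 0.003]
ft_force: [4.8, -2.6, 4.1]
width: 0.229
```

```bash
python3 - <<'E'
from mv import *
s,p,yaw=st(); print(s["width"],np.round(s["ft_force"],1),p.round(4),yaw-90)
c=np.array([.537,.162]); d=p[:2]-c; print(np.hypot(*d),np.degrees(np.arctan2(d[1],d[0])))
E
```

```text
0.22857469991951743 [ 4.8 -2.6  4.1] [0.6265 0.1726 0.1099] 5.402386813813777
0.09017325915046898 6.764618822035002
```

Emit:
apply_moves([
  [0, 2, 0],
  [0, 2, 0],
  [0, 0, 0],
  [0, 0, 0],
  [0, 0, 0],
], turn=[-1, 0, 0, 0, 0], claw=[0.1, 0.1, 0.1, 0.1, 0.1])

```text
time_s: 19.65
ee_pos: [0.6264, 0.1727, 0.1099]
eef_rot: [-0.054, 0.999, -0.002, 0.002]
ft_force: [3.6, -8.1, 4.8]
width: 0.231
```

Against the stop: 4 mm more commanded, no movement, and the force is rising. Release and rise.

Emit:
apply_moves([
  [0, -2, 0],
  [0, -1, 0],
  [0, 0, 0],
  [0, 0, 0],
  [0, 0, 0],
], turn=[0, 0, 0, 0, 0], claw=[0.3, 0.6, 1, 1, 1])

```text
time_s: 20.07
ee_pos: [0.6234, 0.1761, 0.1079]
eef_rot: [-0.058, 0.998, 0.0, -0.0]
ft_force: [0.7, -0.1, -0.0]
width: 0.854
```

Emit:
apply_moves([
  [0, 0, -10],
  [0, 0, -25],
  [0, 0, -30],
  [0, 0, -30],
  [0, 0, -15],
], turn=[0, 0, 0, 0, 0], claw=[1, 1, 1, 1, 1])

```text
time_s: 20.48
ee_pos: [0.6255, 0.176, 0.2236]
eef_rot: [-0.057, 0.998, 0.001, 0.003]
ft_force: [-0.1, 0.6, 1.0]
width: 0.997
```

Emit:
apply_moves([
  [0, 0, 0],
  [0, 0, 0],
  [0, 0, 0],
  [0, 0, 0],
  [0, 0, 0],
], turn=[0, 0, 0, 0, 0], claw=[1, 1, 1, 1, 1])

```text
time_s: 20.9
ee_pos: [0.6232, 0.175, 0.2167]
eef_rot: [-0.057, 0.998, -0.0, -0.001]
ft_force: [0.0, 0.3, 0.4]
width: 1.003
```

```bash
python3 - <<'E'
from mv import *
from h import *
from workcell import optics
for n in("wrist","scene","side"):
    f=optics.grab_frame(n); cv2.imwrite(f"pics/j_{n}.png",f["color"][:,:,::-1]);C=cloud(f)
    for m,a,ce in blobs(mask(f,"red"),60):
        P=C[m]
        if not .1<np.median(P[:,1])<.2: continue
        W=np.array([plane(f,p[::-1],.136)[:2] for p in np.argwhere(m&(C[...,2]>np.percentile(P[:,2],90)-.006))]); print(n,a,ce,cv2.minAreaRect(W.astype(np.float32)))
    if n!="wrist":
        for c in("blue","yellow"):
            for m,a,ce in blobs(mask(f,c),50): print(n,c,a,ce.round())
E
```

```text
wrist 3905 [320.78898848 235.13418694] ((0.6169235110282898, 0.17238199710845947), (0.0737304612994194, 0.01860412396490574), 5.660257339477539)
scene 278 [412.96043165 222.85971223] ((0.6225415468215942, 0.16780142486095428), (0.07245824486017227, 0.01944589801132679), 5.8076171875)
scene blue 16300 [64. 61.]
scene blue 1837 [358.  37.]
scene blue 1345 [ 91. 121.]
scene blue 797 [471. 195.]
scene blue 402 [252. 270.]
scene blue 61 [558. 345.]
scene yellow 99 [489.  70.]
scene yellow 628 [299. 234.]
scene yellow 80 [255. 278.]
side 131 [301.5648855 162.6259542] ((0.618197500705719, 0.17005088925361633), (0.06888799369335175, 0.016103094443678856), 5.519189357757568)
side blue 506 [229. 160.]
side blue 349 [402. 255.]
side yellow 1081 [ 61. 159.]
side yellow 50 [410. 251.]
side yellow 1003 [299. 282.]
```

View pics/j_wrist.png

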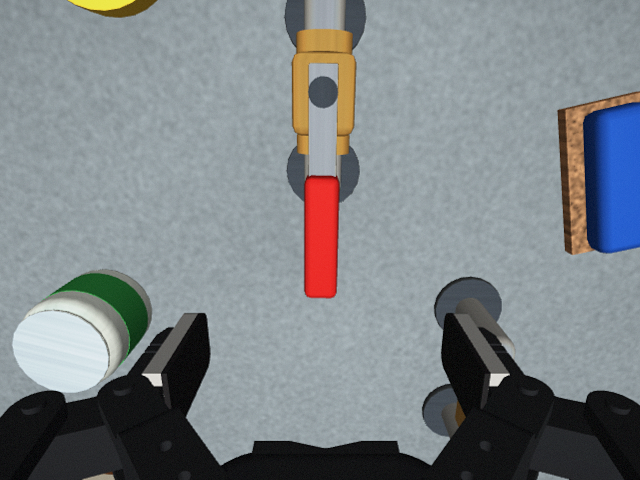

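View pics/j_scene.png

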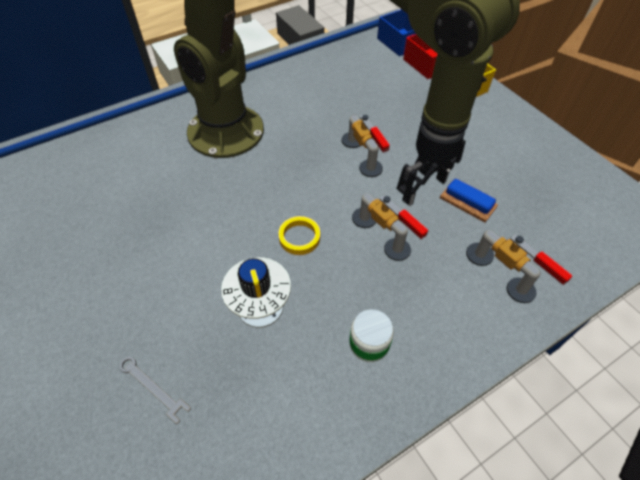

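The lever is back at 5.5–5.8° (it started at 5.3–5.8°), along the pipe. The pointer reads 4 with the sleeve down, and the bystanders sit at their starting pixels. The gripper is clear of everything.

```bash
python3 -c "
from workcell import ctrl; print(ctrl.job_done())"
```

```text
the job is handed in; nothing more can be done
None
```

The regulator is set to 4 and locked, the air is fully on again, and the job was handed in at about 21 s of the 67 s allowed.

I worked the middle of the three valves in the picture, the one farthest to the robot's right. The steps, in the order asked:
1. **Shut the air:** I swung the red lever from about +5.3° to −84.5°, until it pressed on its stop.
2. **Unlock and turn:** I pulled the sleeve up 12 mm to its stop, with the red band showing, then turned it 72° from 7 to 4.
3. **Lock:** I pushed the sleeve down until 21 N built up with no further movement.
4. **Air back on:** I swung the lever back to its open stop.

**Last checks:**
- The pointer was at −13.1°, against −13° for the painted 4.
- The sleeve top measured 153.7 mm, against 153.5 mm at the start, with no red band.
- The lever was at 5.5–5.8° in all three cameras, against 5.3–5.8° at the start.
- The tape roll and sanding block were at their starting pixels. The tin and wrench I only checked by eye, and they looked unmoved.
- The gripper was touching nothing.

**Checks that disagreed:**
- One pointer fit gave −45° because tape pixels got into it; refitted without them, it gave −13.1°.
- A rough scene-camera fit put the shut lever at −81°; the wrist and side cameras gave about −84.5°.
- The cameras differed by up to about 6 mm in x, so I used averages.

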